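# Chill barrels into the ice bucket, close it, lift the outer lid alone

## Robot

A 7-joint arm with a two-finger parallel gripper is mounted at the origin on the work surface. World frame = base frame: x ahead of the robot, y to its left, z up, the work surface at z = 0. Lengths are in m, angles in rad, forces in N, time in s.
With the tool pointing down it reaches from about 0.425 to 0.875 m from the base axis. Payload 4.7 kg.
Tool frame: the origin (TCP) lies on the centre line of the jaws, within the pads' length; the fingertips stand 19 mm ahead of it and the grasp point (between the pads) is the TCP (bot.tip_reach is the distance from the TCP to the fingertips, in m); z points along the fingers, y is the line along which they close (so a half turn about z gives the same grasp; the last joint's range is limited). The gripper opens to 85 mm and grips with 20 to 120 N. Pads are 22 mm wide; open, the fingers measure 114 mm over their backs; the gripper's body (76 mm by 85 mm) begins 54 mm behind the grasp point. The pads swing forward as they close: fully open they stand 13 mm farther back than shut.
Start: joints at [-1.276, 0.321, -0.07, 1.45, 0.023, 1.371, -0.057], TCP at [0.18, 0.625, 0.25] pointing down, gripper open.
Joint ranges: [-2.86, 2.86], [-0.3, 2.09], [-1.38, 1.24], [0.06, 2.45], [-1.56, 4.7], [0.09, 2.05], [-2.69, 2.69]. Speed limits (rad/s): [2.57, 2.57, 3.14, 3.14, 3.14, 3.14, 3.14].

## Interface

Orientations are given as a unit quaternion [w, x, y, z].
In Python, from cell import monitor, vision, job, bot gives the robot as it stands. The module is installed in compiled form; this text tells all that it offers.
- The arm moves only by the tool inch_along, called after ">>>" as name([rows], argument=value, ...), one row to a line, values as JSON. Schema: {"type":"object","properties":{"rows":{"type":"array","items":{"type":"array","items":{"type":"array","items":{"type":"number"},"minItems":7,"maxItems":7},"minItems":1,"maxItems":12},"minItems":1,"maxItems":1},"squeeze":{"type":"number"},"only":{"type":"string"},"quiet":{"type":"boolean"},"lines":{"type":"string"}},"required":["rows"],"additionalProperties":false}. rows is a list that holds a single list of rows (three levels of brackets), with 1 to 12 rows, each of 7 numbers: the finger opening in m, then dx, dy, dz in m, then a rotation vector rx, ry, rz in rad; each row is the pose to reach, as a shift and turn from the pose commanded when the call began, along the tool's axes at that moment; what a row does not reach only later rows make up. A row lasts 1/8 s, in which the tool goes at most 0.0625 m and 0.188 rad, less where a joint would pass 70% of its speed; a pose out of reach is approached as far as the arm can. The fingers move at their own pace and stop on an object; squeeze is the grip in N (left out, the last holds). Time passes only in rows, so rows that do not move let the fingers close. The tool returns the time, the measured TCP pose, the force, the opening and the grip force at its end. only (a regular expression) keeps the lines of the reply that match it, lines (a string "A,B") keeps lines A to B, and quiet returns only ok. Input that does not fit is refused with a message, and nothing moves.
- monitor.sense(): the state, without advancing time (a new reading comes with each control period).
- vision.snapshot(name): name is "scene" or "top" or "wrist"; returns (picture, depth): 384x512x3 uint8, red, green, blue; 384x512 float32, m along the optical axis (not along the pixel's ray), 0 where there is no reading.
- vision.calibration(name): a dict with "camera_matrix" (3x3 intrinsics, pixels), "camera_from_world" (4x4, takes a point from world to camera coordinates). Camera axes: x right, y up, looking along -z (the intrinsics and any distortion apply to the point x, -y, -z); pixel columns grow to the right and rows downward; lengths in m; the calibration is good to about 2 mm. A picture is of the moment at which its call begins: read the wrist's pose just before it. calibration takes no time and is no camera call; for the wrist camera it gives the pose at the moment of the call.
- job.hand_in(): hands the job in; it is judged then, once.
Trained networks look in the newest picture that a camera, given by its name, has taken for a name from the list of things; names that differ only in an ending like _2 or _b are one class to them, and where a whole thing is asked for, a point or a joint stands for the part that bears it (a point fixed in the world has none). Each returns a list of dicts, best first, with "conf" (0 to 1); they miss things now and then, are a little off and sometimes report something else, mostly with a low value. They report only what shows in the picture. A call takes as long as a camera call. They do not tell look-alikes from the thing itself.
- vision.look_for(camera, thing): "position" ([column, row] in pixels, amid what is visible of it).
The state is a dict: "time_s": time; "joint_pos": joint angles; "dq": joint speeds; "joint_efforts": joint torques, N m; "position": TCP position; "tool_rot": TCP orientation; "force": force on the tool from outside, world axes, zero at the start; "ft_torque": the same for the moment, N m; "finger_gap": finger opening in m; "finger_force": force on a finger pad.
Only numpy, scipy, OpenCV 4.12 (cv2) and the standard library are available. Lean on these libraries where they do the work, as an engineer would, in place of code of your own. Each camera call takes 0.05 s, during which the arm holds its last target. There are 200 camera calls.

## Task

Collect the two chilled steel barrels from the chiller's catch tray into the ice bucket, setting them down inside rather than dropping them from the rim. Then lower the nested double lid, both lids together, onto the bucket until it sits fully home, let go, and lift only the outer lid clear above the inner lid's knob, leaving the inner lid seated and undisturbed on the bucket. Finish while still holding the outer lid level in the air over the bucket; keep the bucket where it stands and do not disturb the decanter, tumbler or jar.

Things in the scene. Friction and masses are not known exactly. Their poses are not given: they have to be found in the camera images.
- chiller: Fixed countertop chiller. Origin: on the counter under the zone of its steel catch tray where the barrels stand; y points into the machine. Tray floor 4 mm above the counter, inside x -95 to +95 mm, y -85 to +110 mm; walls 4 mm thick, 14 mm high, on three sides. The aluminium housing, 260 mm wide, 282 mm high, fills y 110 to 410 mm.
- barrel_a: Steel chilling barrel, a short upright cylinder 30 mm in diameter and 46 mm high (ends chamfered), about 110 g, standing on the catch tray's floor. Origin: centre of its underside; z runs up its axis. One of two alike.
- barrel_b: The other chilling barrel, the same as barrel_a.
- bucket: Loose round steel ice bucket, open at the top: 148 mm outside, 136 mm inside diameter, 100 mm high, inner floor 6 mm above its underside, 1.4 kg; two small side handles, for looks, reach 88 mm from the axis, up to 76 mm high. Origin: centre of its underside; z up.
- tray: Fixed round flat aluminium serving tray, 210 mm in diameter, 6 mm thick, on which the nested double lid stands. Origin: centre of its underside.
- inner_lid: Inner lid, grey plastic, 0.28 kg. Origin: centre of underside, z up. Plug z 0-12 mm (diameter 116, widening to 126), flange 12-16 mm (diameter 144, rests on the rim), upright round black knob 16-80 mm, diameter 20, its top 36 mm above the outer lid's collar. Home: origin 88 mm above the bucket's. At first stands on the tray under the outer lid; lifted by the knob it carries the outer lid along.
- outer_lid: Outer lid, steel, 0.28 kg, loose on the inner lid's flange. Origin: centre of the skirt's lower edge. Skirt z 0-8 mm (diameter 166, inside 160), top plate 8-12, round collar 12-36 (diameter 44, 30 mm hole: knob has 5 mm play all round). Nested: origin 8 mm above the inner lid's. Gripped by the collar it lifts off alone, clear of the knob's top when its origin is 168 mm above the bucket's.
- decanter: Bystander: stoppered glass decanter, 90 mm in diameter, 191 mm high. Origin: centre of its underside. Leave it alone.
- tumbler: Bystander: glass tumbler, 76 mm in diameter, 85 mm high. Origin: centre of its underside. Leave it alone.
- jar: Bystander: white jar with a steel cap, 72 mm in diameter, 100 mm high. Origin: centre of its underside. Leave it alone.
Things that resemble listed ones, but are neither listed nor needed, are in the scene too. What is shaped like the barrel_a but red is not meant. Leave any red look-alike of the bucket alone.

How it is judged:
On the way, in this order (a step that is already met when the one before it is completed fails the run):
1. both barrels lie in the bucket, let go (horizontal distance between each of barrel_a, barrel_b and bucket below 0.07 m and z of barrel_a in the frame of bucket between 0 and 0.06 m and z of barrel_b in the frame of bucket between 0 and 0.06 m and angle between bucket's own z axis and vertical below 0.05 rad and contact force between the fingers and barrel_a below 0.1 N and contact force between the fingers and barrel_b below 0.1 N), for 0.2 s.
2. both lids, still nested, are fully home on the bucket and let go (z of inner_lid in the frame of bucket between 0.084 and 0.092 m and horizontal distance between inner_lid and bucket below 0.012 m and angle between each of inner_lid, bucket, outer_lid's own z axis and vertical below 0.05 rad and horizontal distance between each of barrel_a, barrel_b and bucket below 0.07 m and z of barrel_a in the frame of bucket between 0 and 0.06 m and z of barrel_b in the frame of bucket between 0 and 0.06 m and z of outer_lid in the frame of inner_lid between 0.004 and 0.012 m and contact force between the fingers and inner_lid below 0.1 N), for 0.2 s.
At the end, for the whole second after the job is handed in: Barrels in the upright bucket, which is within 30 mm of its start; inner lid home on it (height within 4 mm, tilt under 3 deg), untouched; outer lid gripped, at rest, level to 11 deg, within 70 mm of the bucket's axis, underside 165 mm or more above the bucket's, touching only the fingers (z of inner_lid in the frame of bucket between 0.084 and 0.092 m and horizontal distance between inner_lid and bucket below 0.012 m and angle between each of inner_lid, bucket's own z axis and vertical below 0.05 rad and horizontal distance between each of barrel_a, barrel_b, outer_lid and bucket below 0.07 m and z of barrel_a in the frame of bucket between 0 and 0.06 m and z of barrel_b in the frame of bucket between 0 and 0.06 m and distance of bucket from where it was at the start of the episode below 0.03 m and z of outer_lid in the frame of bucket above 0.165 m and angle between outer_lid's own z axis and vertical below 0.2 rad and linear speed of outer_lid below 0.05 m/s and contact force between the fingers and outer_lid above 1 N and contact force between outer_lid and inner_lid below 0.05 N and contact force between outer_lid and bucket below 0.05 N and contact force between each of the arm, the fingers and inner_lid below 0.1 N); the arm keeps its last pose, push and grip.
It fails at once if a barrel is dropped (falls free faster than 1 m/s, about 50 mm) ((linear speed of barrel_a above 1 m/s and contact force between the fingers and barrel_a below 0.05 N) or (linear speed of barrel_b above 1 m/s and contact force between the fingers and barrel_b below 0.05 N)).
It fails at once if the inner lid is more than 8 mm off its seat over the bucket without being held by its knob (dropped on, or dragged up by the outer lid) (contact force between the fingers and inner_lid below 0.02 N and horizontal distance between inner_lid and bucket below 0.04 m and z of inner_lid in the frame of bucket above 0.096 m).
It fails at once if the bucket is pushed more than 30 mm or tipped (distance of bucket from where it was at the start of the episode above 0.03 m or angle between bucket's own z axis and vertical above 0.2 rad).
It fails at once if a bystander is moved more than 20 mm or tipped (distance of any of decanter, tumbler, jar from where it was at the start of the episode above 0.02 m or angle between any of decanter, tumbler, jar's own z axis and vertical above 0.2 rad).
It also fails if it takes over 72 s, if anything falls off the work surface, if the arm or the gripper's body presses on something with over 40 N, if the wrist force passes 120 N, or if a joint passes its speed limit or range.

## Working session

There is one attempt and no reset: what is moved stays moved. The work goes in short steps, Python scripts to look and compute and a tool call to move; the robot and the scene stay as the last step left them, time stands still between calls to the robot, and variables do not carry over. Pictures are saved under pics/ and viewed, at most 10 in all, crops included, and the job is handed in when it is done.

```bash
mkdir -p pics; cat > h.py <<'E'
import numpy as np, cv2
from cell import monitor, vision, job, bot
def snap(n):
    c=vision.calibration(n); p,d=vision.snapshot(n); return p,d,c
def pts(d,c):
    K=np.array(c["camera_matrix"]); T=np.linalg.inv(np.array(c["camera_from_world"]))
    v,u=np.mgrid[:d.shape[0],:d.shape[1]]
    P=np.stack([(u-K[0,2])/K[0,0]*d,-(v-K[1,2])/K[1,1]*d,-d],-1)
    W=P@T[:3,:3].T+T[:3,3]; W[d<=0]=np.nan; return W
def tool(v):
    "world offset -> tool axes"
    from scipy.spatial.transform import Rotation as R
    q=np.array(monitor.sense()["tool_rot"]); return R.from_quat(q[[1,2,3,0]]).inv().apply(v)
E
python3 - <<'E'
from h import *
s=monitor.sense(); print(s["position"],s["tool_rot"],s["force"],bot.tip_reach)
for n in ("scene","top"):
    p,d,c=snap(n); W=pts(d,c); cv2.imwrite(f"pics/{n}0.png",cv2.cvtColor(p,cv2.COLOR_RGB2BGR)); np.savez(f"{n}0.npz",p=p,d=d,W=W)
    for t in ["chiller","barrel_a","bucket","tray","inner_lid","outer_lid","decanter","tumbler","jar"]:
        for r in vision.look_for(n,t)[:4]:
            u,v=map(int,np.round(r["position"])); print(n,t,round(r["conf"],2),u,v,W[min(v,383),min(u,511)].round(3),p[v,u])
E
```

```text
[0.18003101 0.62404002 0.24923813] [-9.59009063e-05  1.39909131e-01  9.90163885e-01 -9.52452559e-04] [-0.08808819  0.28844813 -0.14985307] 0.019
scene chiller 0.72 434 330 [0.627 0.527 0.272] [81 81 79]
scene barrel_a 0.92 360 318 [0.571 0.37  0.051] [76 74 74]
scene barrel_a 0.7 395 299 [0.483 0.378 0.048] [84 81 80]
scene barrel_a 0.7 343 264 [0.501 0.25  0.041] [105   5   6]
scene bucket 0.88 251 206 [ 0.536 -0.042  0.005] [145 142 140]
scene bucket 0.6 366 194 [0.276 0.099 0.008] [104   2   2]
scene bucket 0.17 394 298 [0.484 0.376 0.05 ] [82 78 77]
scene tray 0.75 213 170 [ 0.541 -0.215  0.01 ] [162 161 153]
scene inner_lid 0.71 396 302 [0.486 0.384 0.047] [64 61 62]
scene inner_lid 0.48 215 135 [ 0.492 -0.275  0.07 ] [17 17 16]
scene outer_lid 0.68 214 151 [ 0.505 -0.266  0.027] [114 111 110]
scene decanter 0.81 138 208 [ 0.794 -0.117  0.09 ] [131 138 131]
scene tumbler 0.7 206 284 [0.755 0.104 0.015] [108 112 107]
scene tumbler 0.38 211 134 [ 0.501 -0.28   0.075] [12  7  9]
scene jar 0.68 140 150 [ 0.689 -0.333  0.074] [185 174 168]
top chiller 0.81 62 210 [0.496 0.495 0.127] [56 56 52]
top chiller 0.55 371 203 [ 0.492 -0.279  0.092] [21 19 20]
top barrel_a 0.68 118 223 [0.463 0.376 0.054] [79 80 76]
top barrel_a 0.65 168 211 [0.491 0.246 0.045] [155  29  25]
top barrel_a 0.28 337 191 [ 0.533 -0.207  0.006] [161 163 155]
top bucket 0.97 208 280 [0.305 0.148 0.003] [98 15 10]
top bucket 0.75 260 185 [0.556 0.001 0.005] [136 135 131]
top tray 0.76 336 196 [ 0.52  -0.203  0.007] [157 157 150]
top inner_lid 0.65 367 204 [ 0.492 -0.274  0.067] [0 0 0]
top outer_lid 0.64 367 205 [ 0.489 -0.273  0.07 ] [9 7 9]
top decanter 0.8 309 101 [ 0.757 -0.132  0.109] [120 126 119]
top tumbler 0.77 210 109 [0.773 0.134 0.006] [129 130 128]
top jar 0.71 395 135 [ 0.662 -0.346  0.103] [134 131 129]
```

View pics/top0.png

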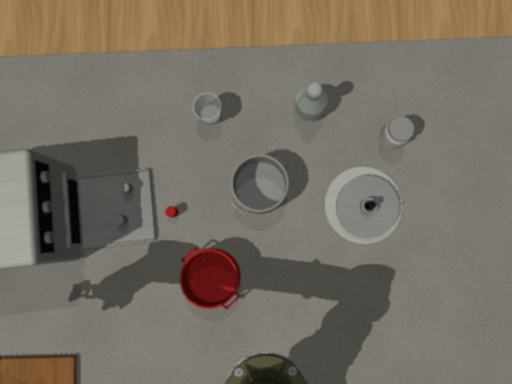

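View pics/scene0.png

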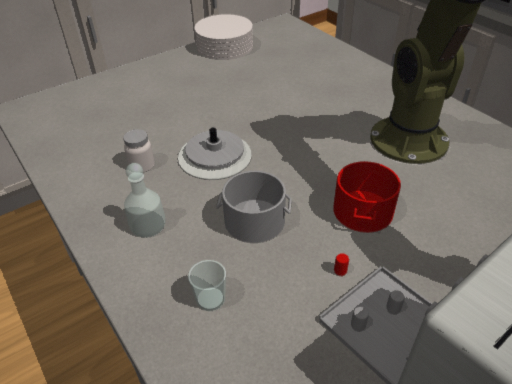

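The pictures show two grey barrels on the catch tray (top 127,188 and 121,220), the red barrel at (171,211), the steel bucket at (260,185), the red bucket at (210,278) and the lid on its tray at (366,205). Next I fit their exact positions.

```bash
cat >> h.py <<'E'
from scipy.optimize import least_squares
def circ(P,r=None):
    x0=[*np.median(P,0)]+([] if r else [.03])
    f=lambda a:np.hypot(P[:,0]-a[0],P[:,1]-a[1])-(r or a[2])
    return least_squares(f,x0,loss="soft_l1",f_scale=.002).x.round(4)
def near(W,c,R,z0,z1):
    P=W.reshape(-1,3); return P[(np.hypot(P[:,0]-c[0],P[:,1]-c[1])<R)&(P[:,2]>z0)&(P[:,2]<z1)]
E
python3 - <<'E'
from h import *
for n in ("top","scene"):
    W=np.load(n+"0.npz")["W"]
    for nm,c,R,z0,z1 in [("a",(.56,.36),.05,.044,.06),("b",(.47,.375),.04,.044,.06),("rim",(.55,0),.1,.094,.11),("knob",(.49,-.27),.03,.075,.11),("collar",(.49,-.27),.04,.045,.056),("plate",(.49,-.27),.11,.018,.034),("jar",(.68,-.34),.06,.09,.11),("dec",(.77,-.13),.06,.02,.1),("tum",(.77,.13),.06,.06,.1),("red",(.49,.246),.04,.035,.06)]:
        P=near(W,c,R,z0,z1)
        if len(P)>3: print(n,nm,len(P),circ(P[:,:2]),"ext",P.min(0).round(3),P.max(0).round(3),"mid",((P.min(0)+P.max(0))/2).round(4),"mean",P.mean(0).round(3))
    P=W.reshape(-1,3);F=P[(P[:,2]>.06)&(P[:,1]>.38)&(P[:,0]>.3)]
    print(n,"front",F[:,1].min().round(3),F[:,0].min().round(3),F[:,0].max().round(3))
    for z in (.06,.1,.15,.2,.25):
        S=F[(abs(F[:,2]-z)<.02)]; print(z,[ (x,S[abs(S[:,0]-x)<.02][:,1].min().round(3)) for x in (.4,.45,.5,.55,.6) if (abs(S[:,0]-x)<.02).any()])
p=np.load("top0.npz")["p"]; cv2.imwrite("pics/crop1.png",cv2.cvtColor(cv2.resize(p[140:300,0:200],None,fx=4,fy=3.7),cv2.COLOR_RGB2BGR)[:600])
E
```

```text
top a 92 [0.5572 0.362  0.0103] ext [0.544 0.349 0.045] [0.571 0.376 0.056] mid [0.5575 0.3623 0.0501] mean [0.557 0.362 0.05 ]
top b 95 [0.4718 0.3759 0.0103] ext [0.457 0.362 0.045] [0.487 0.392 0.056] mid [0.472  0.3768 0.0502] mean [0.472 0.376 0.05 ]
top rim 412 [0.552  0.0012 0.0705] ext [ 0.48  -0.072  0.094] [0.626 0.073 0.106] mid [0.5529 0.0007 0.1   ] mean [0.554 0.    0.099]
top knob 53 [ 0.4892 -0.2818  0.0071] ext [ 0.48  -0.291  0.075] [ 0.498 -0.273  0.092] mid [ 0.4892 -0.2822  0.0837] mean [ 0.489 -0.282  0.084]
top collar 109 [ 0.4897 -0.2829  0.0184] ext [ 0.469 -0.304  0.045] [ 0.511 -0.261  0.056] mid [ 0.4902 -0.2825  0.0505] mean [ 0.488 -0.282  0.049]
top plate 2829 [ 0.4893 -0.2833  0.0603] ext [ 0.407 -0.366  0.018] [ 0.573 -0.2    0.034] mid [ 0.4901 -0.2827  0.0259] mean [ 0.489 -0.282  0.025]
top jar 483 [ 0.6794 -0.3631  0.0224] ext [ 0.649 -0.395  0.09 ] [ 0.71  -0.333  0.107] mid [ 0.6796 -0.3639  0.0983] mean [ 0.679 -0.363  0.099]
top dec 616 [ 0.7671 -0.1402  0.0368] ext [ 0.726 -0.182  0.021] [ 0.811 -0.098  0.1  ] mid [ 0.7686 -0.14    0.0603] me
[... 2039 characters left out ...]
0.0387] ext [ 0.731 -0.166  0.02 ] [ 0.819 -0.097  0.1  ] mid [ 0.7748 -0.1314  0.0601] mean [ 0.783 -0.115  0.065]
scene tum 682 [0.7638 0.1337 0.0348] ext [0.725 0.094 0.06 ] [0.801 0.17  0.088] mid [0.763  0.1324 0.0741] mean [0.763 0.131 0.075]
scene red 148 [0.4956 0.2403 0.0108] ext [0.48  0.225 0.035] [0.509 0.254 0.05 ] mid [0.4948 0.2397 0.0429] mean [0.496 0.241 0.044]
scene front 0.475 0.389 0.63
0.06 [(0.6, np.float64(0.503))]
0.1 [(0.6, np.float64(0.492))]
0.15 [(0.6, np.float64(0.503))]
0.2 [(0.45, np.float64(0.476)), (0.6, np.float64(0.503))]
0.25 [(0.4, np.float64(0.484)), (0.45, np.float64(0.475)), (0.5, np.float64(0.48)), (0.55, np.float64(0.486)), (0.6, np.float64(0.487))]
```

View pics/crop1.png

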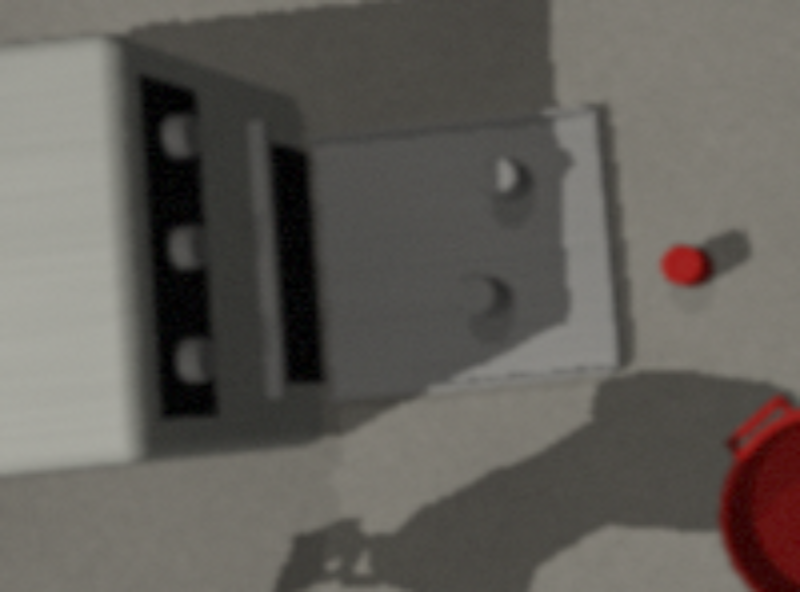

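Averaging the two cameras gives barrel A (0.559, 0.362), barrel B (0.474, 0.376), bucket (0.554, 0.000) and knob (0.492, -0.283). These match the sizes given. I'll go round the chiller corner first.

>>> inch_along([
  [[0.085, -0.164, -0.207, 0, 0, 0, 0], [0.085, -0.164, -0.207, 0, 0, 0, 0], [0.085, -0.164, -0.207, 0, 0, 0, 0], [0.085, -0.164, -0.207, 0, 0, 0, 0], [0.085, -0.164, -0.207, 0, 0, 0, 0], [0.085, -0.351, -0.157, 0, 0, 0, 0], [0.085, -0.351, -0.157, 0, 0, 0, 0], [0.085, -0.351, -0.157, 0, 0, 0, 0], [0.085, -0.351, -0.157, 0, 0, 0, 0], [0.085, -0.351, -0.157, 0.05, 0, 0, 0], [0.085, -0.351, -0.157, 0.05, 0, 0, 0]],
], squeeze=40)

```text
time_s: 2.38
position: [0.4706, 0.3759, 0.1964]
tool_rot: [-0.003, 0.139, 0.99, -0.003]
force: [-0.9, 0.5, 0.3]
finger_gap: 0.0848
finger_force: 0.0
```

```bash
python3 - <<'E'
from h import *
print(monitor.sense()["position"],monitor.sense()["tool_rot"])
p,d,c=snap("wrist");W=pts(d,c)
for nm,g in (("a",(.559,.362)),("b",(.474,.376))):
    P=near(W,g,.03,.04,.06); print(nm,len(P), P.mean(0).round(4) if len(P) else 0,((P.min(0)+P.max(0))/2).round(4) if len(P) else 0)
cv2.imwrite("pics/w1.png",cv2.cvtColor(p,cv2.COLOR_RGB2BGR))
E
```

```text
[0.4705785  0.3759259  0.19643242] [-0.00301978  0.1390137   0.99028132 -0.00299764]
a 559 [0.556  0.3626 0.0492] [0.5578 0.3621 0.0463]
b 631 [0.4719 0.3763 0.0498] [0.4729 0.3759 0.0465]
```

View pics/w1.png

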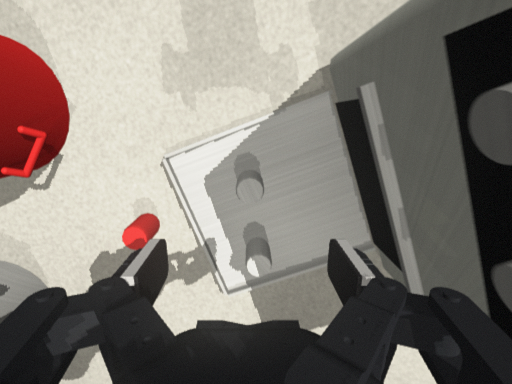

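Wrist view: barrel B is between the jaws at (258,260), A is at (250,185) and the red barrel is at (140,232). The tray fits place B at (0.472, 0.376), so I'll descend and grip it.

>>> inch_along([
  [[0.06, 0, 0, 0.06, 0, 0, 0], [0.06, 0, 0, 0.12, 0, 0, 0], [0.06, 0, 0, 0.153, 0, 0, 0], [0.06, 0, 0, 0.153, 0, 0, 0], [0.025, 0, 0, 0.153, 0, 0, 0], [0.02, 0, 0, 0.153, 0, 0, 0], [0.02, 0, 0, 0.153, 0, 0, 0], [0.02, 0, 0, 0.153, 0, 0, 0]],
], squeeze=40)

```text
time_s: 3.42
position: [0.4755, 0.3781, 0.0507]
tool_rot: [0.002, 0.14, 0.99, 0.002]
force: [-0.4, -0.1, 7.6]
finger_gap: 0.0282
finger_force: 39.4
```

>>> inch_along([
  [[0.06, 0, 0, 0, 0, 0, 0], [0.06, 0, 0, 0, 0, 0, 0], [0.06, 0, 0, 0, 0, 0, 0], [0.06, 0, 0, 0, 0, 0, 0]],
], squeeze=40)

```text
time_s: 3.92
position: [0.4738, 0.3763, 0.0472]
tool_rot: [-0.0, 0.14, 0.99, -0.0]
force: [0.8, 0.3, -0.8]
finger_gap: 0.06
finger_force: 0.0
```

>>> inch_along([
  [[0.045, 0.001, 0, 0.009, 0, 0, 0], [0.035, 0.001, 0, 0.009, 0, 0, 0], [0.03, 0.001, 0, 0.009, 0, 0, 0], [0.026, 0.001, 0, 0.009, 0, 0, 0], [0.026, 0.001, 0, 0.009, 0, 0, 0], [0.026, 0.001, 0, 0.009, 0, 0, 0]],
], squeeze=40)

```text
time_s: 4.68
position: [0.4729, 0.3767, 0.0383]
tool_rot: [-0.0, 0.14, 0.99, -0.0]
force: [-0.3, 0.3, 0.5]
finger_gap: 0.0287
finger_force: 39.5
```

>>> inch_along([
  [[0.026, 0, 0, -0.06, 0, 0, 0], [0.026, 0, 0, -0.12, 0, 0, 0], [0.026, 0, 0, -0.155, 0, 0, 0], [0.026, -0.205, -0.34, -0.155, 0, 0, 0], [0.026, -0.205, -0.34, -0.155, 0, 0, 0], [0.026, -0.205, -0.34, -0.155, 0, 0, 0], [0.026, -0.205, -0.34, -0.155, 0, 0, 0], [0.026, -0.205, -0.34, -0.155, 0, 0, 0], [0.026, -0.205, -0.34, -0.155, 0, 0, 0], [0.026, -0.205, -0.34, -0.155, 0, 0, 0], [0.026, -0.205, -0.34, -0.155, 0, 0, 0]],
])

```text
time_s: 6.05
position: [0.5758, -0.0094, 0.1934]
tool_rot: [0.0, 0.142, 0.99, -0.0]
force: [-0.9, 0.7, -1.6]
finger_gap: 0.0285
finger_force: 40.0
```

```bash
python3 - <<'E'
from h import *
p,d,c=snap("wrist");W=pts(d,c)
P=near(W,(.553,.001),.09,.094,.106);print(len(P),circ(P[:,:2]),circ(P[:,:2],.071))
p,d,c=snap("top");W=pts(d,c)
P=near(W,(.556,.3626),.03,.04,.06);print("A",P.mean(0))
E
```

```text
3926 [ 5.532e-01 -4.000e-04  6.970e-02] [ 0.5541 -0.0007]
A [0.55667552 0.36163696 0.0490243 ]
```

>>> inch_along([
  [[0.026, 0, 0, 0.05, 0, 0, 0], [0.026, 0, 0, 0.1, 0, 0, 0], [0.026, 0, 0, 0.135, 0, 0, 0], [0.026, 0, 0, 0.145, 0, 0, 0], [0.026, 0, 0, 0.145, 0, 0, 0], [0.026, 0, 0, 0.145, 0, 0, 0]],
])

```text
time_s: 6.9
position: [0.5772, -0.0062, 0.0502]
tool_rot: [0.002, 0.14, 0.99, 0.001]
force: [0.4, -0.5, -1.8]
finger_gap: 0.0286
finger_force: 40.0
```

>>> inch_along([
  [[0.05, 0, 0, 0, 0, 0, 0], [0.05, 0, 0, 0, 0, 0, 0], [0.05, 0, 0, 0, 0, 0, 0], [0.05, 0, 0, -0.06, 0, 0, 0], [0.05, 0, 0, -0.12, 0, 0, 0], [0.05, 0, 0, -0.15, 0, 0, 0], [0.05, 0, 0, -0.15, 0, 0, 0]],
])

```text
time_s: 7.78
position: [0.5781, -0.0069, 0.2029]
tool_rot: [0.004, 0.14, 0.99, 0.001]
force: [0.5, 0.1, -0.9]
finger_gap: 0.0497
finger_force: 0.0<stdin>:3: RuntimeWarning: Mean of empty slice.
```

```bash
python3 - <<'E'
from h import *
p,d,c=snap("top");W=pts(d,c)
P=near(W,(.5535,0),.06,.012,.09);print(len(P),P.mean(0),P.min(0),P.max(0))
P=near(W,(.5535,0),.09,.094,.106);print(len(P),circ(P[:,:2]))
E
```

```text
  ret = um.true_divide(
Traceback (most recent call last):
ValueError: zero-size array to reduction operation minimum which has no identity
```

>>> inch_along([
  [[0.06, 0.121, 0.349, 0, 0, 0, 0], [0.06, 0.121, 0.349, 0, 0, 0, 0], [0.06, 0.121, 0.349, 0, 0, 0, 0], [0.06, 0.121, 0.349, 0, 0, 0, 0], [0.06, 0.121, 0.349, 0, 0, 0, 0], [0.06, 0.121, 0.349, 0, 0, 0, 0], [0.06, 0.121, 0.349, 0, 0, 0, 0], [0.06, 0.121, 0.349, 0.05, 0, 0, 0], [0.06, 0.121, 0.349, 0.09, 0, 0, 0], [0.06, 0.121, 0.349, 0.09, 0, 0, 0], [0.06, 0.121, 0.349, 0.09, 0, 0, 0]],
])

```text
time_s: 9.2
position: [0.557, 0.3618, 0.1095]
tool_rot: [0.001, 0.14, 0.99, 0.0]
force: [1.2, -0.4, 1.0]
finger_gap: 0.0599
finger_force: 0.0
```

```bash
python3 - <<'E'
from h import *
p,d,c=snap("wrist");W=pts(d,c)
P=near(W,(.5565,.3625),.03,.046,.06);print("A",P.mean(0),monitor.sense()["position"])
p,d,c=snap("top");W=pts(d,c)
P=near(W,(.5535,0),.06,.012,.09);print(len(P),P.mean(0),P.min(0),P.max(0))
P=near(W,(.5535,0),.09,.094,.106);print(len(P),circ(P[:,:2]))
E
```

```text
A [0.55736139 0.36222892 0.05019761] [0.55745786 0.36225985 0.11040853]
123 [ 0.57633693 -0.00487765  0.04543087] [ 0.50211378 -0.04883055  0.01226914] [0.59454441 0.04759247 0.05838937]
420 [5.547e-01 1.000e-04 7.050e-02]
```

B stands in the bucket at (0.577, -0.006), and A is right under the jaws.

>>> inch_along([
  [[0.06, 0, 0, 0.04, 0, 0, 0], [0.045, 0, 0, 0.072, 0, 0, 0], [0.045, 0, 0, 0.072, 0, 0, 0], [0.035, 0, 0, 0.072, 0, 0, 0], [0.03, 0, 0, 0.072, 0, 0, 0], [0.026, 0, 0, 0.072, 0, 0, 0], [0.026, 0, 0, 0.072, 0, 0, 0], [0.026, 0, 0, 0.072, 0, 0, 0]],
], squeeze=40)

```text
time_s: 10.3
position: [0.5578, 0.3629, 0.0391]
tool_rot: [0.002, 0.14, 0.99, 0.001]
force: [-0.5, -0.6, 6.6]
finger_gap: 0.0288
finger_force: 39.8
```

>>> inch_along([
  [[0.026, 0, 0, -0.06, 0, 0, 0], [0.026, 0, 0, -0.12, 0, 0, 0], [0.026, 0, 0, -0.155, 0, 0, 0], [0.026, -0.073, -0.35, -0.155, 0, 0, 0], [0.026, -0.073, -0.35, -0.155, 0, 0, 0], [0.026, -0.073, -0.35, -0.155, 0, 0, 0], [0.026, -0.073, -0.35, -0.155, 0, 0, 0], [0.026, -0.073, -0.35, -0.155, 0, 0, 0], [0.026, -0.073, -0.35, -0.155, 0, 0, 0], [0.026, -0.073, -0.35, -0.155, 0, 0, 0], [0.026, -0.073, -0.35, -0.155, 0, 0, 0], [0.026, -0.073, -0.35, -0.155, 0, 0, 0]],
])

```text
time_s: 11.8
position: [0.5294, 0.0074, 0.1914]
tool_rot: [0.0, 0.139, 0.99, 0.0]
force: [-0.1, -0.4, -1.5]
finger_gap: 0.0288
finger_force: 40.1
```

>>> inch_along([
  [[0.026, 0, 0, 0.05, 0, 0, 0], [0.026, 0, 0, 0.1, 0, 0, 0], [0.026, 0, 0, 0.135, 0, 0, 0], [0.026, 0, 0, 0.142, 0, 0, 0], [0.026, 0, 0, 0.142, 0, 0, 0], [0.026, 0, 0, 0.142, 0, 0, 0]],
])

```text
time_s: 12.55
position: [0.5298, 0.0064, 0.0503]
tool_rot: [0.0, 0.139, 0.99, 0.0]
force: [0.2, -0.4, -1.5]
finger_gap: 0.0286
finger_force: 46.8
```

>>> inch_along([
  [[0.05, 0, 0, 0, 0, 0, 0], [0.05, 0, 0, 0, 0, 0, 0], [0.05, 0, 0, 0, 0, 0, 0], [0.05, 0, 0, -0.06, 0, 0, 0], [0.05, 0, 0, -0.12, 0, 0, 0], [0.05, 0, 0, -0.18, 0, 0, 0], [0.05, 0, 0, -0.18, 0, 0, 0]],
])

```text
time_s: 13.42
position: [0.5325, 0.0057, 0.2359]
tool_rot: [0.006, 0.14, 0.99, 0.002]
force: [0.3, 0.0, -1.0]
finger_gap: 0.0501
finger_force: 0.0
```

>>> inch_along([
  [[0.06, -0.042, -0.288, 0, 0, 0, 0], [0.06, -0.042, -0.288, 0, 0, 0, 0], [0.06, -0.042, -0.288, 0, 0, 0, 0], [0.06, -0.042, -0.288, 0, 0, 0, 0], [0.06, -0.042, -0.288, 0, 0, 0, 0], [0.06, -0.042, -0.288, 0.03, 0, 0, 0], [0.06, -0.042, -0.288, 0.06, 0, 0, 0], [0.06, -0.042, -0.288, 0.06, 0, 0, 0], [0.06, -0.042, -0.288, 0.06, 0, 0, 0]],
])

```text
time_s: 14.55
position: [0.4902, -0.2829, 0.1702]
tool_rot: [0.001, 0.14, 0.99, -0.0]
force: [0.8, 0.5, 0.5]
finger_gap: 0.0601
finger_force: 0.0
```

```bash
python3 - <<'E'
from h import *
s=monitor.sense();print(s["position"],s["joint_pos"])
p,d,c=snap("wrist");W=pts(d,c)
for z in ((.075,.095),(.045,.056)):
    P=near(W,(.4905,-.2825),.035,*z);print(len(P),circ(P[:,:2]) if len(P)>3 else 0,P.min(0),P.max(0))
P=near(W,(.4905,-.2825),.02,.082,.095);print("knobtop",P.mean(0),(P.min(0)+P.max(0))/2)
cv2.imwrite("pics/w2.png",cv2.cvtColor(p,cv2.COLOR_RGB2BGR))
p,d,c=snap("top");W=pts(d,c)
P=near(W,(.5535,0),.06,.03,.06);print(len(P),P[P[:,0]<.55].mean(0),P[P[:,0]>.56].mean(0))
P=near(W,(.5535,0),.09,.094,.106);print(len(P),circ(P[:,:2]))
E
```

```text
[ 0.49024806 -0.28294971  0.17022842] [-0.16297137  0.23376822  0.73242908  1.79055933 -0.16862093  1.17978353
  1.91053294]
502 [ 0.4896 -0.2845  0.0071] [ 0.48082732 -0.29451072  0.07518019] [ 0.50016455 -0.27508518  0.08816066]
793 [ 0.491  -0.2849  0.0184] [ 0.46899861 -0.30639501  0.0451059 ] [ 0.51177645 -0.26307438  0.05599304]
knobtop [ 0.4900892  -0.28464494  0.08620248] [ 0.4905751  -0.28489326  0.08510025]
207 [0.52510267 0.00719258 0.05027644] [ 0.57404121 -0.00284726  0.05002445]
422 [0.5502 0.0018 0.0706]
```

View pics/w2.png

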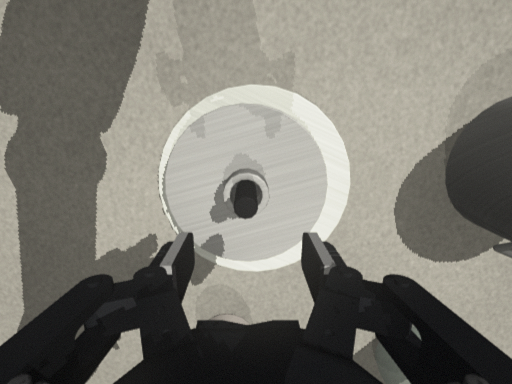

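Wrist view: the knob is at (245,197), centred between the jaws, with the collar around it. The top camera shows both barrels standing in the bucket. Now I'll grip the knob above the collar.

>>> inch_along([
  [[0.05, 0, -0.0015, 0.05, 0, 0, 0], [0.04, 0, -0.0015, 0.085, 0, 0, 0], [0.03, 0, -0.0015, 0.096, 0, 0, 0], [0.025, 0, -0.0015, 0.096, 0, 0, 0], [0.015, 0, -0.0015, 0.096, 0, 0, 0], [0.015, 0, -0.0015, 0.096, 0, 0, 0], [0.015, 0, -0.0015, 0.096, 0, 0, 0]],
], squeeze=60)

```text
time_s: 15.52
position: [0.4904, -0.2848, 0.0748]
tool_rot: [0.001, 0.14, 0.99, -0.0]
force: [-1.2, 1.3, 6.8]
finger_gap: 0.0182
finger_force: 59.3
```

>>> inch_along([
  [[0.015, 0, 0, -0.02, 0, 0, 0], [0.015, 0, 0, -0.05, 0, 0, 0], [0.015, 0, 0, -0.09, 0, 0, 0], [0.015, 0, 0, -0.13, 0, 0, 0], [0.015, 0, 0, -0.15, 0, 0, 0], [0.015, 0, 0, -0.15, 0, 0, 0], [0.015, 0, 0, -0.15, 0, 0, 0]],
])

```text
time_s: 16.4
position: [0.4886, -0.2837, 0.2221]
tool_rot: [-0.001, 0.14, 0.99, 0.0]
force: [0.1, -0.0, -5.4]
finger_gap: 0.0183
finger_force: 59.5
```

```bash
python3 - <<'E'
from h import *
print(monitor.sense()["position"])
p,d,c=snap("wrist");W=pts(d,c)
P=near(W,(.4905,-.2825),.09,.02,.25);print(len(P),P[:,2].min())
S=P[np.hypot(P[:,0]-.4905,P[:,1]+.2845)>.03]; S=S[S[:,2]>.1]
A=np.c_[S[:,:2]-[.4905,-.2845],np.ones(len(S))];print(np.linalg.lstsq(A,S[:,2],rcond=None)[0],circ(S[:,:2]),S.min(0),S.max(0))
cv2.imwrite("pics/w3.png",cv2.cvtColor(p,cv2.COLOR_RGB2BGR))
E
```

```text
[ 0.48856944 -0.28365043  0.22212333]
38899 0.1680894477416566
[-0.00133757  0.00047036  0.17402757] [ 0.4879 -0.2832  0.062 ] [ 0.40546612 -0.36575003  0.17096606] [ 0.57048671 -0.20083466  0.24998378]
```

View pics/w3.png

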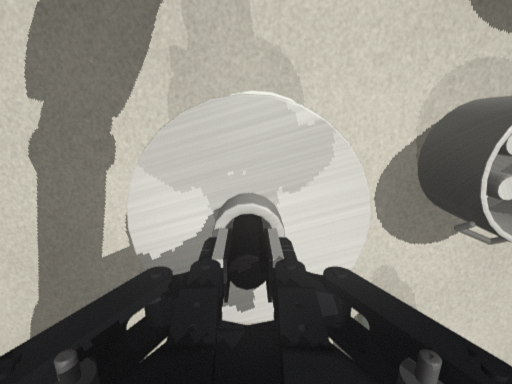

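The lid stack hangs level in the grip and the outer lid's flat annulus fills the middle of the view. The bucket shows at the right edge (500,180). I'll carry the stack over the bucket.

>>> inch_along([
  [[0.015, 0.001, 0.03, 0, 0, 0, 0], [0.015, 0.004, 0.075, 0, 0, 0, 0], [0.015, 0.007, 0.125, 0, 0, 0, 0], [0.015, 0.01, 0.175, 0, 0, 0, 0], [0.015, 0.013, 0.225, 0, 0, 0, 0], [0.015, 0.015, 0.265, 0, 0, 0, 0], [0.015, 0.016, 0.285, 0, 0, 0, 0], [0.015, 0.016, 0.29, 0, 0, 0, 0], [0.015, 0.016, 0.29, 0, 0, 0, 0], [0.015, 0.016, 0.29, 0, 0, 0, 0]],
])

```text
time_s: 17.7
position: [0.5542, -0.0035, 0.2233]
tool_rot: [0.0, 0.142, 0.99, -0.0]
force: [0.2, -0.2, -4.8]
finger_gap: 0.018
finger_force: 59.4
```

```bash
python3 - <<'E'
from h import *
s=monitor.sense();print(s["position"])
for n in ("top","scene"):
    p,d,c=snap(n);W=pts(d,c)
    for z0,z1 in ((.165,.185),(.094,.106)):
        P=near(W,(.5535,0),.095,z0,z1)
        if len(P)>9: print(n,z0,len(P),circ(P[:,:2]),circ(P[:,:2],.071),P.min(0).round(3),P.max(0).round(3))
    cv2.imwrite(f"pics/{n}4.png",cv2.cvtColor(p,cv2.COLOR_RGB2BGR))
E
```

```text
[ 0.55418044 -0.00349892  0.22334214]
top 0.165 417 [0.5562 0.0285 0.1038] [ 0.5528 -0.0066] [ 0.486 -0.086  0.166] [ 0.609 -0.052  0.18 ]
scene 0.165 2571 [ 0.5557 -0.004   0.0625] [ 0.5534 -0.0072] [ 0.474 -0.09   0.165] [0.638 0.079 0.184]
scene 0.094 313 [0.5548 0.002  0.0705] [0.5546 0.0016] [ 0.483 -0.055  0.094] [0.628 0.076 0.103]
```

View pics/scene4.png

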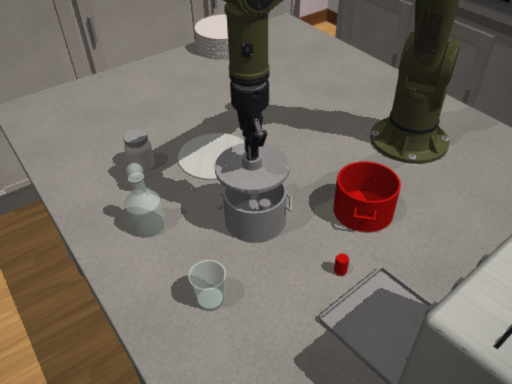

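Scene view: the lid stack hangs over the bucket (252,165), both barrels show inside it, and the bystanders are untouched. The lid sits about 5 mm toward -y of the rim's centre, so I'll correct that and lower to just above the rim.

>>> inch_along([
  [[0.015, 0.002, 0.004, 0.02, 0, 0, 0], [0.015, 0.002, 0.004, 0.04, 0, 0, 0], [0.015, 0.002, 0.004, 0.05, 0, 0, 0], [0.015, 0.002, 0.004, 0.05, 0, 0, 0], [0.015, 0.002, 0.004, 0.05, 0, 0, 0]],
])

```text
time_s: 18.42
position: [0.5542, 0.003, 0.1742]
tool_rot: [0.001, 0.14, 0.99, 0.0]
force: [0.4, 0.2, -4.9]
finger_gap: 0.0184
finger_force: 59.4
```

```bash
python3 - <<'E'
from h import *
s=monitor.sense();print(s["position"],s["force"])
for n in ("top","scene"):
    p,d,c=snap(n);W=pts(d,c)
    for z0,z1 in ((.118,.135),(.06,.104)):
        P=near(W,(.5535,0),.095,z0,z1)
        if len(P)>9: print(n,z0,len(P),circ(P[:,:2]),circ(P[:,:2],.074),P.min(0).round(3),P.max(0).round(3))
E
```

```text
[0.55423114 0.00300528 0.1742284 ] [ 0.4349913   0.15204922 -4.92449215]
top 0.118 443 [0.5559 0.0281 0.096 ] [0.5533 0.0042] [ 0.483 -0.079  0.118] [ 0.609 -0.041  0.132]
scene 0.118 2450 [0.5549 0.0012 0.0621] [ 0.5511 -0.0037] [ 0.473 -0.083  0.118] [0.639 0.085 0.135]
scene 0.06 879 [ 0.5484 -0.0071  0.0813] [ 5.531e-01 -3.000e-04] [ 0.474 -0.071  0.06 ] [0.634 0.076 0.103]
```

>>> inch_along([
  [[0.015, 0, -0.001, 0.006, 0, 0, 0], [0.015, 0, -0.001, 0.011, 0, 0, 0], [0.015, 0, -0.001, 0.015, 0, 0, 0], [0.015, 0, -0.001, 0.0175, 0, 0, 0], [0.015, 0, -0.001, 0.0175, 0, 0, 0], [0.015, 0, -0.001, 0.0175, 0, 0, 0]],
])

```text
time_s: 19.27
position: [0.5534, 0.0023, 0.1569]
tool_rot: [0.0, 0.14, 0.99, 0.0]
force: [-5.3, -0.3, 5.9]
finger_gap: 0.0181
finger_force: 60.5
```

>>> inch_along([
  [[0.015, 0.002, 0, 0.001, 0, 0, 0], [0.015, 0.002, 0, 0.002, 0, 0, 0], [0.015, 0.002, 0, 0.002, 0, 0, 0], [0.015, 0.002, 0, 0.002, 0, 0, 0]],
])

```text
time_s: 19.77
position: [0.5534, 0.0023, 0.1568]
tool_rot: [0.002, 0.14, 0.99, 0.001]
force: [-2.9, -1.5, 12.9]
finger_gap: 0.0184
finger_force: 61.3
```

```bash
python3 - <<'E'
from h import *
p,d,c=snap("scene");W=pts(d,c)
P=near(W,(.554,.001),.075,.1,.13);P=P[np.hypot(P[:,0]-.554,P[:,1]-.001)>.03]
A=np.c_[P[:,:2]-[.554,.001],np.ones(len(P))];print(len(P),np.linalg.lstsq(A,P[:,2],rcond=None)[0],P.min(0),P.max(0))
E
```

```text
1655 [0.00151204 0.00092362 0.10733563] [ 0.47927685 -0.07279743  0.10219114] [0.62847742 0.0759808  0.11341464]
```

Plate top is at 107 mm (108 expected) with 0.1° tilt, so the stack is home. Release.

>>> inch_along([
  [[0.04, 0, 0, 0, 0, 0, 0], [0.075, 0, 0, 0, 0, 0, 0], [0.075, 0, 0, -0.01, 0, 0, 0], [0.075, 0, 0, -0.01, 0, 0, 0], [0.075, 0, 0, -0.01, 0, 0, 0], [0.075, 0, 0, -0.01, 0, 0, 0]],
])

```text
time_s: 20.58
position: [0.5513, 0.0028, 0.1636]
tool_rot: [-0.0, 0.14, 0.99, -0.0]
force: [-0.7, -1.1, -0.5]
finger_gap: 0.0749
finger_force: 0.0
```

```bash
python3 - <<'E'
from h import *
print(monitor.sense()["position"])
for n in ("scene","wrist"):
    p,d,c=snap(n);W=pts(d,c)
    P=near(W,(.554,.001),.095,.102,.114);R=P[np.hypot(P[:,0]-.554,P[:,1]-.001)>.03]
    A=np.c_[R[:,:2]-[.554,.001],np.ones(len(R))];print(n,len(R),np.linalg.lstsq(A,R[:,2],rcond=None)[0],P.min(0),P.max(0))
    for z in ((.155,.185),(.125,.138)):
        P=near(W,(.554,.001),.028,*z);print(len(P),circ(P[:,:2]) if len(P)>5 else 0,P.min(0) if len(P) else 0,P.max(0) if len(P) else 0)
cv2.imwrite("pics/w5.png",cv2.cvtColor(p,cv2.COLOR_RGB2BGR))
E
```

```text
[0.55129331 0.00283039 0.16363324]
scene 2153 [-0.001052   -0.00260445  0.10727388] [ 0.47072693 -0.08354093  0.1020022 ] [0.63770156 0.08461732 0.11385718]
51 [0.5573 0.003  0.0074] [ 0.54875919 -0.0089905   0.15553591] [0.56637898 0.01209626 0.17037503]
98 [0.552  0.0008 0.0199] [ 0.54613532 -0.02127496  0.12500555] [0.57650929 0.0222652  0.13700759]
wrist 31706 [-8.95565537e-05 -7.14318460e-04  1.08512663e-01] [ 0.46944135 -0.0824878   0.10265245] [0.63528105 0.08239316 0.11399518]
1447 [0.5521 0.0027 0.0073] [ 0.54337682 -0.00760046  0.15502482] [0.56363849 0.01205877 0.17013078]
1940 [5.515e-01 2.000e-04 1.800e-02] [ 0.52992108 -0.02147484  0.12500255] [0.56995653 0.0218803  0.13792474]
```

View pics/w5.png

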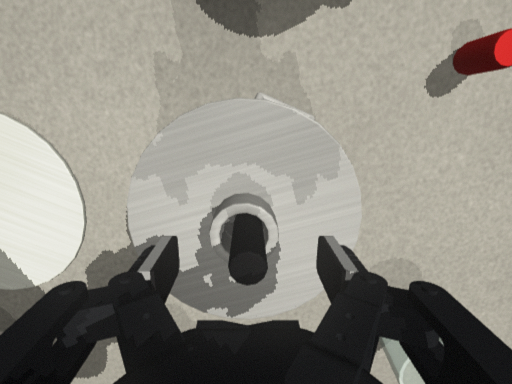

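The stack is released and level. In the wrist view the knob (248,265) and collar (246,235) sit between the open jaws, about 2 mm off concentric. Next I'll grip the collar.

>>> inch_along([
  [[0.07, -0.001, -0.001, 0.02, 0, 0, 0], [0.065, -0.001, -0.001, 0.034, 0, 0, 0], [0.065, -0.001, -0.001, 0.034, 0, 0, 0], [0.055, -0.001, -0.001, 0.034, 0, 0, 0], [0.048, -0.001, -0.001, 0.034, 0, 0, 0], [0.044, -0.001, -0.001, 0.034, 0, 0, 0], [0.04, -0.001, -0.001, 0.034, 0, 0, 0], [0.04, -0.001, -0.001, 0.034, 0, 0, 0]],
], squeeze=40)

```text
time_s: 21.68
position: [0.5526, 0.0013, 0.1307]
tool_rot: [0.001, 0.14, 0.99, 0.0]
force: [-1.9, -1.8, 5.3]
finger_gap: 0.0419
finger_force: 41.6
```

>>> inch_along([
  [[0.04, 0, 0, -0.004, 0, 0, 0], [0.04, 0, 0, -0.008, 0, 0, 0], [0.04, 0, 0, -0.012, 0, 0, 0], [0.04, 0, 0, -0.012, 0, 0, 0], [0.04, 0, 0, -0.012, 0, 0, 0]],
], squeeze=50)

```text
time_s: 22.3
position: [0.552, 0.0017, 0.1417]
tool_rot: [-0.0, 0.14, 0.99, 0.0]
force: [0.2, 1.1, -3.7]
finger_gap: 0.0416
finger_force: 50.9
```

```bash
python3 - <<'E'
from h import *
p,d,c=snap("wrist");W=pts(d,c)
P=near(W,(.554,.001),.08,.1,.19);Q=P[np.hypot(P[:,0]-.553,P[:,1]-.001)<.012];R=P[(np.hypot(P[:,0]-.553,P[:,1]-.001)>.03)&(P[:,2]<.135)]
A=np.c_[R[:,:2]-[.553,.001],np.ones(len(R))];print(np.linalg.lstsq(A,R[:,2],rcond=None)[0]); print("knob z",np.sort(Q[:,2])[-200:].mean())
E
```

```text
[-0.00071992  0.000145    0.11943744]
knob z 0.16926537237785128
```

The outer lid is up 11 mm and level, the knob stayed put, and the load matches one lid. I'll keep raising it.

>>> inch_along([
  [[0.04, 0, 0, -0.015, 0, 0, 0], [0.04, 0, 0, -0.03, 0, 0, 0], [0.04, 0, 0, -0.045, 0, 0, 0], [0.04, 0, 0, -0.06, 0, 0, 0], [0.04, 0, 0, -0.075, 0, 0, 0], [0.04, 0, 0, -0.085, 0, 0, 0], [0.04, 0, 0, -0.085, 0, 0, 0], [0.04, 0, 0, -0.085, 0, 0, 0], [0.04, 0, 0, -0.085, 0, 0, 0], [0.04, 0, 0, -0.085, 0, 0, 0]],
], squeeze=50)

```text
time_s: 23.6
position: [0.5519, 0.0016, 0.2263]
tool_rot: [-0.0, 0.14, 0.99, -0.0]
force: [0.0, -0.0, -2.7]
finger_gap: 0.0417
finger_force: 51.3
```

```bash
python3 - <<'E'
from h import *
p,d,c=snap("wrist");W=pts(d,c)
P=near(W,(.554,.001),.09,.1,.25);R=P[(np.hypot(P[:,0]-.553,P[:,1]-.001)>.03)&(P[:,2]<.215)]
A=np.c_[R[:,:2]-[.553,.001],np.ones(len(R))];print(np.linalg.lstsq(A,R[:,2],rcond=None)[0])
p,d,c=snap("scene");W=pts(d,c);P=near(W,(.554,.001),.08,.09,.175);print(P[:,2].max(),np.histogram(P[:,2],8))
cv2.imwrite("pics/s6.png",cv2.cvtColor(p,cv2.COLOR_RGB2BGR))
E
```

```text
[-0.16374457  0.04676449  0.19680595]
0.12775280155028268 (array([ 102,   91, 1160,  406,   14,   15,   11,    8]), array([0.09005653, 0.09476856, 0.0994806 , 0.10419263, 0.10890467,
       0.1136167 , 0.11832873, 0.12304077, 0.1277528 ]))
```

View pics/s6.png

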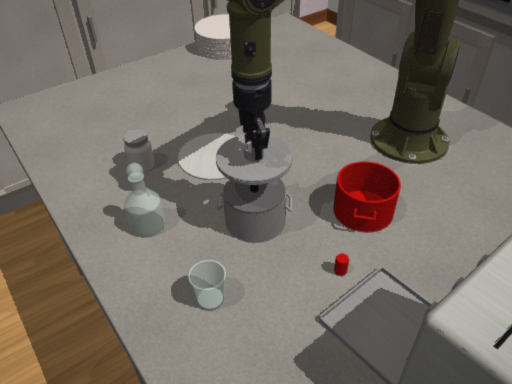

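Scene view: the outer lid is held (255,158), above the inner lid, which is seated with its knob showing (254,187). One quick tilt check without outliers before handing in.

```bash
python3 - <<'E'
from h import *
for n in ("wrist","scene"):
    p,d,c=snap(n);W=pts(d,c);P=near(W,(.554,.001),.09,.18,.222);R=P[np.hypot(P[:,0]-.553,P[:,1]-.001)>.04]
    f=lambda a:(R[:,:2]-[.553,.001])@a[:2]+a[2]-R[:,2]
    print(n,len(R),least_squares(f,[0,0,.204],loss="cauchy",f_scale=.002).x.round(4),np.percentile(R[:,2],[2,50,98]),R.min(0),R.max(0))
E
```

```text
wrist 33399 [-1.100e-03 -1.000e-04  2.043e-01] [0.20302839 0.20429113 0.20555683] [ 0.46911542 -0.08072     0.2015727 ] [0.61454873 0.08403709 0.20681503]
scene 2219 [-0.0026 -0.0023  0.2031] [0.19317758 0.20294011 0.20551211] [ 0.47103501 -0.07976057  0.1897801 ] [0.63769031 0.08610427 0.20775606]
```

```bash
python3 -c "
from cell import job; print(job.hand_in())"
```

```text
the job is handed in; nothing more can be done
None
```

The job is handed in, verdict not shown: both barrels were set down in the bucket, the inner lid is seated on it, and the outer lid is held level about 192 mm above the bucket's base at about 24 s of the 72 s allowed.

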